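# Jack up the bench polisher and hold it

### The job

Take the red-headed retaining pin from the wooden block and drop it fully home through the clevis that ties the bench polisher to the bench, then set the blue lever jack flat on the bench with its saddle centred under the yellow lift lug. Pump the jack's red handle one full stroke and let it come all the way back up to settle the load, then press it fully down again and finish while still holding it down, so that the jack alone keeps the polisher raised for a new foot to be fitted. Leave the punches, the jar and the hammer alone, and do not push or lift the polisher directly.

Things in the scene. Friction and masses are not known exactly. Their poses are not given: they have to be found in the camera images.
- pin_head (a point): Retaining pin, loose, upright: red round head 22 mm diameter, 36 mm tall, on a 25 mm flange 4 mm thick, over a shank 12 mm diameter, 34 mm long with chamfered tip. It starts in one of the block's three holes (which one varies). This point is on its axis, 24 mm above the flange's underside (which rests on the block) and 16 mm below the top: grip here from above. z up.
- pin_tip (a point): Lower end of the pin's shank, on its axis, 58 mm below pin_head; the shank's 34 mm begin here.
- block: Fixed light wooden block 155 x 56 mm, 50 mm high; origin at the centre of its underside. Three holes in a row along its x axis (long side), 50 mm apart, hold the pin and two steel punches with ball tops (37 mm above the block at most, a little lower than the pin's head). Fingers should close along its y axis.
- punch_a: Loose steel doming punch with a 22 mm ball on top, standing in the block; bystander. Origin at its lower end.
- punch_b: Loose steel doming punch with an 18 mm ball on top, standing in the block; bystander. Origin at its lower end.
- clevis_hole (a point): Centre of the mouth of the clevis hole, on the upper face of the fixed dark steel fork (50 x 44 mm), 38 mm above the bench. The 15 mm hole, chamfered on top, goes down through fork, polisher tongue (18 mm hole) and fork; the pin is home when its flange rests on the fork, tip 34 mm below this point. z up; -y points to the yellow lug. The motor, 156 mm high, begins 106 mm away in -y.
- bracket: The fork bracket and the polisher tied to it (grey cast base 200 mm along x, 165 mm along y, green motor on top); origin on the bench, straight below clevis_hole, same axes. The whole is placed differently each time.
- lift_pad (a point): Centre of the underside of the yellow lift lug, 51 mm above the bench at rest. The lug is 44 mm wide (along bracket x), 9 mm thick and sticks out 57 mm from the polisher's base in the bracket's -y direction; this point lies 248 mm in -y from the clevis hole and 33 mm out from the base's side. Two plain dark tabs 84 mm either side of it are not lift points.
- polisher (a joint): Tip angle of the polisher about the clevis, rad: 0 standing on its feet; grows as the lug is raised (0.01 rad = 2.5 mm at the lug). A full stroke of the jack gives about 0.055. It sinks back when not held. Lifting the lug takes 20 to 30 N.
- jack: Blue lever jack, loose, about 0.8 kg; origin on its underside. Its +x axis points to the saddle end. The base is 280 x 70 mm, 10 mm thick, from x = -165 to x = +115 mm. Saddle axis at x = +90 mm, upright mast at x = +5 mm, handle pivot at x = -40 mm, 55 mm above the underside.
- jack_mast (a point): Grip point in the jack's upright blue mast, at jack x = +5 mm, 48 mm above the jack's underside. The mast is 26 mm wide along jack y (close the fingers along this), 44 mm along jack x, and its top is 72 mm above the underside.
- saddle_top (a point): Centre of the top face of the jack's round steel saddle, 32 mm diameter, 40 mm above the jack's underside when the handle is up; it rises 50 mm per rad of the handle (25 mm for a full stroke), so it meets the lug after 11 mm.
- jack_grip (a point): Centre of the handle's red grip (20 mm diameter, 60 mm long), 125 mm from the handle pivot. With the handle up it stands 115 mm above the bench at jack x = -150 mm; with the handle fully down, 55 mm above the bench at jack x = -165 mm. Press it down from above; it needs about 12 to 18 N under load.
- jack_handle (a joint): Handle angle, rad: 0 is up (the handle slopes up at 0.5 rad, away from the saddle), 0.5 is fully down (handle level, against its stop). A spring of 2 to 4 N at the grip, and the load, bring it back up when let go.
- jar: Loose amber glass jar 60 mm diameter, 70 mm high; bystander. Origin at the centre of its underside.
- hammer: Loose small hammer, 220 mm long, lying; bystander.
Things that resemble listed ones, but are neither listed nor needed, are in the scene too. Of the things shaped like the part that bears pin_head, the red one is meant.

How it is judged:
On the way, in this order (a step that is already met when the one before it is completed fails the run):
1. the pin is fully home in the clevis (z of pin_tip in the frame of clevis_hole below -0.029 m and horizontal distance between pin_tip and clevis_hole below 0.005 m and angle between pin_head's own z axis and vertical below 0.15 rad), for 0.2 s.
2. the jack stands flat with its saddle under the yellow lug, handle up (horizontal distance between saddle_top and lift_pad below 0.012 m and height (world z) of jack below 0.004 m and angle between jack's own z axis and vertical below 0.05 rad and value of joint jack_handle below 0.08 rad and linear speed of jack below 0.03 m/s), for 0.2 s.
3. first full stroke: the handle is down and the polisher raised (value of joint jack_handle above 0.42 rad and value of joint polisher above 0.03 rad and horizontal distance between saddle_top and lift_pad below 0.012 m and height (world z) of jack below 0.004 m and angle between jack's own z axis and vertical below 0.05 rad), for 0.1 s.
4. the handle is back up and the polisher on its feet (value of joint jack_handle below 0.08 rad and value of joint polisher below 0.004 rad), for 0.1 s.
At the end, for the whole second after the job is handed in: Pin home in the clevis (tip 29 mm or more down, within 5 mm of the axis, upright); jack flat, saddle within 12 mm of the pad centre; robot holds the handle beyond 0.42 of 0.5 rad; jack carries the polisher, still, above 0.03 rad; robot touches neither polisher nor bracket (all of step 1 and all of step 3 and contact force between any of the fingers, the arm and jack above 2 N and contact force between jack and bracket above 5 N and velocity of joint polisher between -0.02 and 0.02 rad/s and not (contact force between any of the fingers, the arm and bracket above 2 N)); the arm keeps its last pose, push and grip.
It fails at once if a bystander (punch, jar, hammer) is moved more than 30 mm (distance of any of punch_a, punch_b, jar, hammer from where it was at the start of the episode above 0.03 m).
It fails at once if the polisher is pushed or lifted by the robot itself with more than 20 N (contact force between any of the fingers, the arm and bracket above 20 N).
It also fails if it takes over 70 s, if anything falls off the work surface, if the arm or the gripper's body presses on something with over 40 N, if the wrist force passes 120 N, or if a joint passes its speed limit or range.

### The arm

A 6-joint arm with a two-finger parallel gripper is mounted at the origin on the work surface. World frame = base frame: x ahead of the robot, y to its left, z up, the work surface at z = 0. Lengths are in m, angles in rad, forces in N, time in s.
With the tool pointing down it reaches from about 0.425 to 0.95 m from the base axis. Payload 3.5 kg.
Tool frame: the origin (TCP) lies midway between the tips of the shut fingers; the grasp point (between the pads) lies 19 mm behind it; z points along the fingers, y is the line along which they close (so a half turn about z gives the same grasp; the last joint's range is limited). The gripper opens to 85 mm and grips with 20 to 120 N. Pads are 22 mm wide; open, the fingers measure 114 mm over their backs; the gripper's body (76 mm by 85 mm) begins 54 mm behind the grasp point. The pads swing forward as they close: fully open they stand 13 mm farther back than shut.
Start: joints at [1.048, 0.286, 1.577, -0, 1.279, -0.15], TCP at [0.246, 0.629, 0.231] pointing down, gripper open.
Joint ranges: [-2.77, 2.77], [-0.9, 2.22], [0.21, 2.48], [-1.53, 4.67], [0.24, 2.81], [-2.84, 2.84]. Speed limits (rad/s): [2.79, 2.79, 3.14, 3.14, 3.14, 3.14].

### API

Orientations are given as a unit quaternion [x, y, z, w].
In Python, from plant import ctrl, cams, order gives the robot as it stands.
- The arm moves only by the tool move_arm, never from a script. Its argument "plan" is one flat list of numbers, 7 for each row, row after row: the shift along the world's x, y, z in mm, then the turn, a rotation vector about the world's x, y, z in degrees, then the finger opening in mm, from 0 to 85.4. A call has 1 to 12 rows; each row shifts and turns the commanded pose from where the row before left it; what a row does not reach is not made up. A row lasts 1/10 s, in which the tool goes at most 50 mm and 8.59 degrees, less where a joint would pass 70% of its speed; a pose out of reach is approached as far as the arm can. A call is refused whole if a number of a shift passes 50 or a number of a turn 8.59, either way. A call with a gripper value outside its range is refused whole. The fingers move at their own pace and stop on an object; "newtons" is the grip in N (left out, the last holds). Time passes only in rows, so rows that do not move let the fingers close. It gives the time, the measured TCP pose, the force, the opening and the grip force at its end, in the units of the state.
- ctrl.get_state(): the state, without advancing time (a new reading comes with each control period).
- cams.read_camera(name): name is "side" or "top"; returns a dict with "color" (384x512x3 uint8, red, green, blue), "fov_y" (degrees; the focal length in pixels is half the picture's height over the tangent of half this angle, whatever the lens; pixels are square), "cx", "cy" (the principal point, pixels), "k1" (the pictures are not rectified: a ray, as slopes to the right and down, at radius r is drawn at 1 + k1 r^2 times it, then the intrinsics apply), "origin" and "orientation" of the camera in the world. Camera axes: x right, y up, looking along -z (the intrinsics and any distortion apply to the point x, -y, -z); pixel columns grow to the right and rows downward; lengths in m; the calibration is good to about 2 mm. A picture is of the moment at which its call begins. There is no depth.
- order.sign_off(): hands the job in; it is judged then, once.
The state is a dict: "time": time; "qpos": joint angles; "dq": joint speeds; "joint_efforts": joint torques, N m; "eef_pos": TCP position; "tcp_rot": TCP orientation; "contact_force": force on the tool from outside, world axes, zero at the start; "wrist_torque": the same for the moment, N m; "opening": opening from 0.0 (shut) to 1.0 (fully open); "finger_force": force on a finger pad.
Only numpy, scipy, OpenCV 4.12 (cv2) and the standard library are available. Lean on these libraries where they do the work, as an engineer would, in place of code of your own. Each camera call takes 0.05 s, during which the arm holds its last target. There are 200 camera calls.

## Working session

There is one attempt and no reset: what is moved stays moved. The work goes in short steps, Python scripts to look and compute and a tool call to move; the robot and the scene stay as the last step left them, time stands still between calls to the robot, and variables do not carry over. Pictures are saved under pics/ and viewed, at most 10 in all, crops included, and the job is handed in when it is done.

Besides the shell and the picture viewer there is one more tool, called by a JSON object that holds its "name" and its "arguments", one argument or row to a line. move_arm: Moves the arm, as the interface text tells. Its arguments: {"type":"object","properties":{"plan":{"type":"array","items":{"type":"number"}},"newtons":{"type":"number"}},"required":["plan"]}

```bash
mkdir -p pics; cat > h.py <<'E'
import numpy as np, cv2
from scipy.spatial.transform import Rotation as R
from plant import ctrl, cams, order
def take(n,fn=None):
    c=cams.read_camera(n)
    if fn: cv2.imwrite('pics/'+fn,c['color'][:,:,::-1])
    c['f']=192/np.tan(np.radians(c['fov_y']/2)); c['R']=R.from_quat(c['orientation']).as_matrix(); c['o']=np.array(c['origin'])
    return c
def ray(c,u,v):
    d=np.array([(u-c['cx'])/c['f'],(v-c['cy'])/c['f']]); p=d.copy()
    for _ in range(30): p=d/(1+c['k1']*(p@p))
    return c['R']@np.array([p[0],-p[1],-1])
def at(c,u,v,z):
    d=ray(c,u,v); return c['o']+d*(z-c['o'][2])/d[2]
def pix(c,P):
    q=c['R'].T@(np.array(P)-c['o']); s=np.array([q[0],-q[1]])/-q[2]
    s=s*(1+c['k1']*(s@s)); return s*c['f']+[c['cx'],c['cy']]
E
python3 - <<'E'
from h import *
for n in ('top','side'):
    c=take(n,n+'0.png'); print(n,c['f'],c['cx'],c['cy'],c['k1'],c['o'],c['R'].round(3).tolist())
print(ctrl.get_state())
E
```

```text
top 385.49011295934815 252.71829920666895 191.07052254932617 -0.10820890130086395 [0.50902725 0.06590632 1.34558493] [[0.005, 0.998, -0.068], [-1.0, 0.004, -0.015], [-0.015, 0.068, 0.998]]
side 468.7508741447905 255.63077756748282 187.2694981356203 -0.10400524566092939 [0.55335467 0.8001218  1.02231553] [[-1.0, 0.01, -0.023], [-0.022, -0.792, 0.61], [-0.012, 0.611, 0.792]]
{'time': 0.1, 'qpos': array([ 1.04797185e+00,  2.87139584e-01,  1.57805719e+00, -4.36838342e-06,
        1.27862912e+00, -1.50015312e-01]), 'dq': array([ 0.00132519, -0.00346805, -0.00364175,  0.00065432, -0.00054313,
        0.00023142]), 'joint_efforts': array([ 1.07999404e-03, -4.07292509e+01, -2.93701118e+01, -1.31912875e-04,
        3.41756735e-03, -7.28895770e-06]), 'eef_pos': array([0.24553108, 0.62810277, 0.23002944]), 'tcp_rot': array([ 1.85326229e-01,  9.82676418e-01, -1.05471426e-03, -3.66633106e-04]), 'contact_force': array([ 0.79437195,  0.35043317, -0.45186125]), 'wrist_torque': array([ 0.00977889,  0.03879498, -0.02822418]), 'finger_force': 0.0, 'opening': 0.9998625578781656}
```

View pics/top0.png

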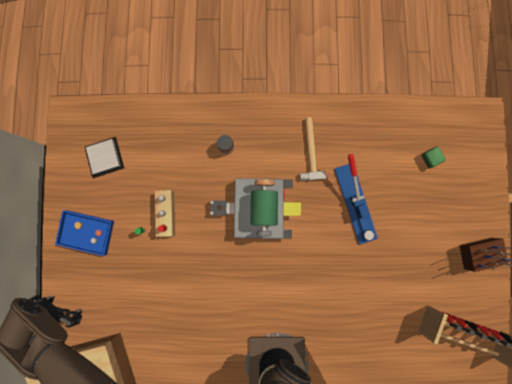

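View pics/side0.png

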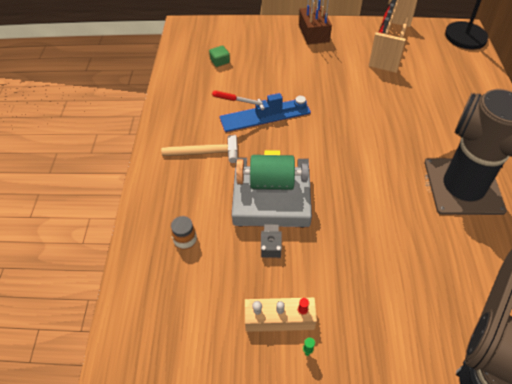

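The top view shows the block at (163,213) with the red pin at (161,229) and the punches at (160,198) and (161,212). The clevis is at (217,208), the yellow lug at (292,209), and the jack has its saddle at (369,236) and red handle at (352,165). The hammer is at (312,150) and the jar at (225,145).

What could be taken for the pin:
- red head, side (304,305)
- green twin standing free, side (309,345)
- steel punches, side (257,307) and (281,307)

I choose the red one and check it in a close crop.

```bash
python3 - <<'E'
import cv2,numpy as np
s=cv2.imread('pics/side0.png');t=cv2.imread('pics/top0.png')
a=cv2.resize(s[220:360,230:330],None,fx=4,fy=4,interpolation=cv2.INTER_CUBIC)
b=cv2.resize(t[170:255,140:240],None,fx=4,fy=4,interpolation=cv2.INTER_CUBIC)
b=cv2.copyMakeBorder(b,0,560-340,0,0,cv2.BORDER_CONSTANT)
cv2.imwrite('pics/c1.png',np.hstack([a,b]))
a=cv2.resize(t[145:255,270:390],None,fx=5,fy=5,interpolation=cv2.INTER_CUBIC)
cv2.imwrite('pics/c2.png',a)
E
```

```text
(no output)
```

View pics/c1.png

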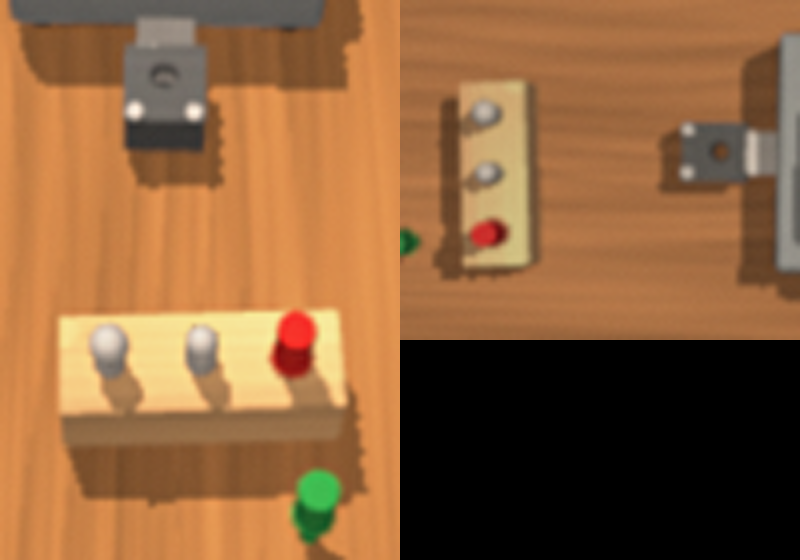

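View pics/c2.png

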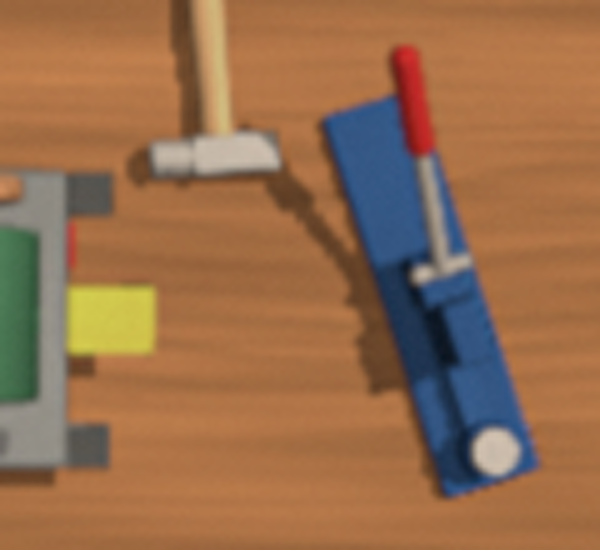

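The crop confirms the choice: the red pin sits in the block's right-hand hole, with its head top at side (304,303). The clevis hole is at side (271,239) and top (220,207). The yellow lug lies between two dark tabs, and the saddle is at top (369,235).

```bash
python3 - <<'E'
from h import *
np.set_printoptions(precision=4,suppress=True)
t=take('top');s=take('side')
S=lambda u,v,z:at(s,230+(u+.5)/4-.5,220+(v+.5)/4-.5,z)
T=lambda u,v,z:at(t,140+(u-400+.5)/4-.5,170+(v+.5)/4-.5,z)
J=lambda u,v,z:at(t,270+(u+.5)/5-.5,145+(v+.5)/5-.5,z)
print('pin top S',S(296,331,.09),'T',T(482,236,.09),'green S',S(320,491,.07))
print('block S',*[S(u,v,.05)[:2] for u,v in((58,318),(338,310),(347,402),(62,414))])
print('block T',*[T(u,v,.05)[:2] for u,v in((458,82),(527,80),(533,263),(461,268))])
print('hole S',S(164,76,.038),'T',T(720,150,.038))
print('fork S corners',*[S(u,v,.038)[:2] for u,v in((125,46),(207,46),(207,122),(125,122))])
print('lug T',*[J(u,v,.06)[:2] for u,v in((68,287),(155,287),(155,353),(68,353))])
print('saddle',J(495,450,.04),'base',*[J(u,v,.01)[:2] for u,v in((322,120),(537,465),(445,497))])
print('grip end',J(405,50,.128), 'hammer head',*[J(u,v,.02)[:2] for u,v in((150,160),(280,155),(222,132))])
print('pivot', J(440,270,.06))
print('jar',at(s,183,225,.07),at(t,225,143,.07))
E
```

```text
pin top S [0.4715 0.3888 0.09  ] T [0.4693 0.3877 0.09  ] green S [0.4605 0.4688 0.07  ]
block S [0.6    0.3653] [0.4441 0.3584] [0.4419 0.4123] [0.5959 0.4212]
block T [0.5986 0.4212] [0.6005 0.3617] [0.4458 0.3539] [0.4409 0.4156]
hole S [0.5414 0.1998 0.038 ] T [0.5424 0.1977 0.038 ]
fork S corners [0.5656 0.1785] [0.5149 0.1778] [0.5155 0.2318] [0.5648 0.2325]
lug T [ 0.5599 -0.0167] [ 0.5601 -0.0748] [ 0.5161 -0.0747] [ 0.5159 -0.0167]
saddle [ 0.451  -0.3085  0.04  ] base [ 0.6793 -0.1977] [ 0.4392 -0.3467] [ 0.4172 -0.2817]
grip end [ 0.7097 -0.2286  0.128 ] hammer head [ 0.6495 -0.076 ] [ 0.6534 -0.1662] [ 0.6692 -0.126 ]
pivot [ 0.5722 -0.2666  0.06  ]
jar [0.7545 0.1842 0.07  ] [0.7567 0.1789 0.07  ]
```

{"name": "move_arm", "arguments": {
  "plan": [28,-30,0,0,0,3,45,28,-30,0,0,0,3,45,28,-30,0,0,0,3,45,28,-30,0,0,0,3,45,28,-30,0,0,0,3,45,28,-30,0,0,0,3,45,28,-30,0,0,0,3,45,28,-30,-40,0,0,3,45,0,0,-40,0,0,0,45,0,0,0,0,0,0,45],
  "newtons": 40
}}

```text
time: 1.2
eef_pos: [0.4632, 0.3891, 0.1495]
tcp_rot: [-0.022, 1.0, -0.003, -0.006]
contact_force: [-0.0, -1.3, -0.6]
opening: 0.524
finger_force: 0.0
```

{"name": "move_arm", "arguments": {
  "plan": [0,0,-25,0,0,0,45,0,0,-15,0,0,0,45,0,0,0,0,0,0,45,0,0,0,0,0,0,45]
}}

```text
time: 1.6
eef_pos: [0.4662, 0.3932, 0.1173]
tcp_rot: [-0.024, 1.0, 0.0, 0.0]
contact_force: [-0.6, 0.1, 0.2]
opening: 0.531
finger_force: 0.0
```

{"name": "move_arm", "arguments": {
  "plan": [4,-5,-15,0,0,0,45,0,0,-20,0,0,0,45,0,0,-17,0,0,0,45,0,0,-10,0,0,0,45,0,0,0,0,0,0,45,0,0,0,0,0,0,0,0,0,0,0,0,0,0,0,0,0,0,0,0,0,0,0,0,0,0,0],
  "newtons": 40
}}

```text
validation failed for argument at $.pl...
```

{"name": "move_arm", "arguments": {
  "plan": [4,-5,-15,0,0,0,45,0,0,-20,0,0,0,45,0,0,-17,0,0,0,45,0,0,-11,0,0,0,45,0,0,0,0,0,0,45,0,0,0,0,0,0,0,0,0,0,0,0,0,0,0,0,0,0,0,0,0,0,0,0,0,0,0,0],
  "newtons": 40
}}

```text
time: 2.5
eef_pos: [0.4709, 0.3873, 0.0544]
tcp_rot: [-0.023, 1.0, -0.0, 0.001]
contact_force: [-1.2, -3.3, 1.9]
opening: 0.236
finger_force: 45.5
```

{"name": "move_arm", "arguments": {
  "plan": [0,0,20,0,0,0,0,0,0,30,0,0,0,0,0,0,25,0,0,0,0,10,-27,0,0,0,0,0,10,-27,0,0,0,0,0,10,-27,0,0,0,0,0,10,-27,0,0,0,0,0,10,-27,0,0,0,0,0,10,-27,0,0,0,0,0,11,-26,-15,0,0,0,0,0,0,-15,0,0,0,0,0,0,0,0,0,0,0]
}}

```text
time: 3.7
eef_pos: [0.5394, 0.1992, 0.0958]
tcp_rot: [-0.022, 1.0, 0.0, -0.002]
contact_force: [-0.3, 1.2, -1.0]
opening: 0.237
finger_force: 45.5
```

```bash
python3 - <<'E'
from h import *
np.set_printoptions(precision=4,suppress=True)
t=take('top');s=take('side'); st=ctrl.get_state(); print(st['eef_pos'],st['opening'],st['tcp_rot'])
def crop(c,u,v,k,w,h): 
    return cv2.resize(c['color'][v-h:v+h,u-w:u+w,::-1],None,fx=k,fy=k,interpolation=cv2.INTER_CUBIC)
cv2.imwrite('pics/c3.png',np.hstack([crop(s,271,235,8,25,35),crop(t,220,207,8,25,35)]))
E
```

```text
[0.5405 0.2003 0.0979] 0.23885436712892447 [-0.0233  0.9997  0.0003 -0.0007]
```

View pics/c3.png

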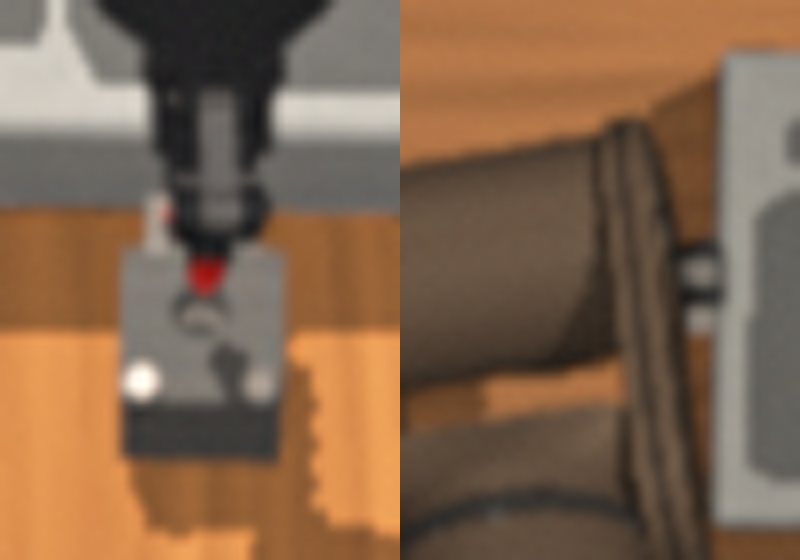

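The side crop shows the shank just over the hole: shank at x≈207, hole centre at (202,313) in the 8x crop, so the pin is about 1 mm too far toward -x. The top view is blocked by the arm. I nudge it and lower in small steps.

{"name": "move_arm", "arguments": {
  "plan": [1,-1.5,-10,0,0,0,0,0,0,-6,0,0,0,0,0,0,-4,0,0,0,0,0,0,-4,0,0,0,0,0,0,-3,0,0,0,0,0,0,0,0,0,0,0]
}}

```text
time: 4.4
eef_pos: [0.5419, 0.1979, 0.0709]
tcp_rot: [-0.023, 1.0, -0.0, -0.0]
contact_force: [-0.4, -0.6, -0.4]
opening: 0.237
finger_force: 45.5
```

{"name": "move_arm", "arguments": {
  "plan": [0,0,-7,0,0,0,0,0,0,-7,0,0,0,0,0,0,-7,0,0,0,0,0,0,-5,0,0,0,0,0,0,0,0,0,0,0,0,0,0,0,0,0,0]
}}

```text
time: 5.0
eef_pos: [0.5417, 0.1979, 0.0448]
tcp_rot: [-0.023, 1.0, -0.0, -0.001]
contact_force: [-2.1, -0.4, -2.2]
opening: 0.237
finger_force: 45.5
```

{"name": "move_arm", "arguments": {
  "plan": [0,0,0,0,0,0,45,0,0,0,0,0,0,45,0,0,0,0,0,0,45,0,0,10,0,0,0,45,0,0,25,0,0,0,45,0,0,35,0,0,0,45,0,0,40,0,0,0,45,0,0,40,0,0,0,60,0,0,40,0,0,0,75,0,0,15,0,0,0,75,0,0,0,0,0,0,75]
}}

```text
time: 6.1
eef_pos: [0.5439, 0.1983, 0.2546]
tcp_rot: [-0.023, 1.0, 0.001, 0.004]
contact_force: [0.0, 0.2, 0.5]
opening: 0.874
finger_force: 0.0
```

{"name": "move_arm", "arguments": {
  "plan": [0,-40,0,0,0,1.5,75,0,-40,0,0,0,1.5,75,0,-40,0,0,0,1.5,75,0,-40,0,0,0,1.5,75,0,-40,0,0,0,1.5,75,0,-40,0,0,0,1.5,75,0,-40,0,0,0,1.5,75,0,-40,0,0,0,1.5,75,0,-40,0,0,0,1.5,75,0,-40,0,0,0,1.5,75,0,-40,0,0,0,0,75,0,-40,0,0,0,0,75]
}}

```text
time: 7.3
eef_pos: [0.541, -0.2829, 0.2471]
tcp_rot: [-0.153, 0.988, 0.002, -0.002]
contact_force: [-0.0, -0.2, 0.4]
opening: 0.88
finger_force: 0.0
```

```bash
python3 - <<'E'
from h import *
np.set_printoptions(precision=4,suppress=True)
s=take('side');t=take('top'); st=ctrl.get_state(); print(st['eef_pos'],st['opening'],st['tcp_rot'])
def crop(c,u,v,k,w,h): 
    return cv2.resize(c['color'][v-h:v+h,u-w:u+w,::-1],None,fx=k,fy=k,interpolation=cv2.INTER_CUBIC)
cv2.imwrite('pics/c4.png',np.hstack([crop(s,271,232,7,27,40),crop(s,266,112,4,52,70)]))
E
```

```text
[ 0.5406 -0.2857  0.247 ] 0.879705842561113 [-0.1509  0.9885  0.001  -0.0019]
```

View pics/c4.png

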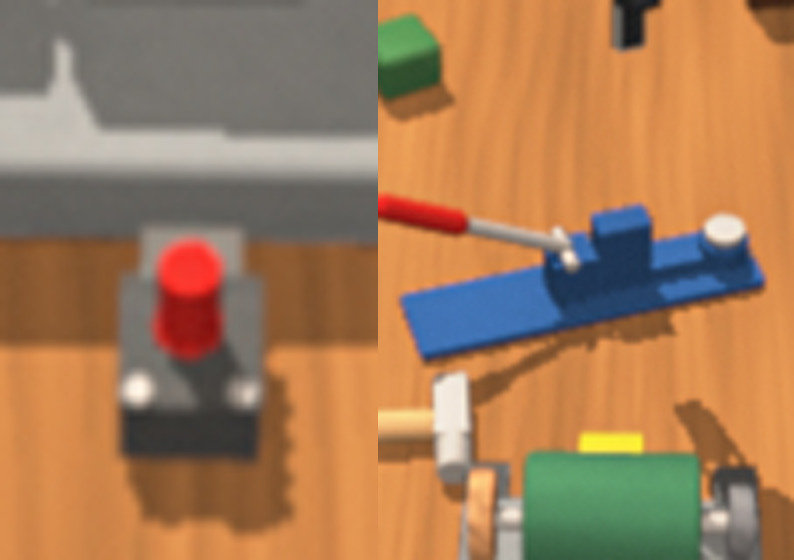

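The pin head stands upright on the fork with its flange down (head top at crop (190,268)). The jack is clear: mast top at crop (621,222), saddle at (725,230).

```bash
python3 - <<'E'
from h import *
np.set_printoptions(precision=4,suppress=True)
s=take('side')
print('pin head', at(s,244+190.5/7-.5,192+268.5/7-.5,.078))
K=lambda u,v,z:at(s,214+(u-378+.5)/4-.5,42+(v+.5)/4-.5,z)
m=K(621,222,.072);q=K(725,229,.04);print('mast',m,'saddle',q,'base',K(402,298,.01),K(425,358,.01),K(763,284,.01))
d=K(763,284,.0)-K(425,358,.0);print(np.degrees(np.arctan2(d[1],d[0])),np.hypot(*d[:2]))
print('lug outer edge z.06',K(580,434,.06),K(643,434,.06))
E
```

```text
pin head [0.5418 0.1999 0.078 ]
mast [ 0.5315 -0.2763  0.072 ] saddle [ 0.45   -0.3054  0.04  ] base [ 0.7002 -0.2572  0.01  ] [ 0.6782 -0.1924  0.01  ] [ 0.4197 -0.2758  0.01  ]
-162.1299573109157 0.27432737766860754
lug outer edge z.06 [ 0.5603 -0.0712  0.06  ] [ 0.5168 -0.0717  0.06  ]
```

{"name": "move_arm", "arguments": {
  "plan": [-4,2,-40,0,0,0,75,-4,2,-40,0,0,0,75,0,0,-40,0,0,0,75,0,0,-30,0,0,0,75,0,0,-20,0,0,0,75,0,0,0,0,0,0,75]
}}

```text
time: 8.05
eef_pos: [0.531, -0.2741, 0.0748]
tcp_rot: [-0.154, 0.988, 0.004, -0.004]
contact_force: [-1.1, -0.0, -0.7]
opening: 0.879
finger_force: 0.0
```

{"name": "move_arm", "arguments": {
  "plan": [0,-4,-15,0,0,0,75,0,0,-15,0,0,0,75,0,0,-12,0,0,0,75,0,0,0,0,0,0,75,0,0,0,0,0,0,75]
}}

```text
time: 8.55
eef_pos: [0.5342, -0.282, 0.0383]
tcp_rot: [-0.153, 0.988, 0.0, -0.0]
contact_force: [-0.4, -0.0, 0.4]
opening: 0.881
finger_force: 0.0
```

{"name": "move_arm", "arguments": {
  "plan": [-2,0,-8,0,0,0,75,0,0,0,0,0,0,20,0,0,0,0,0,0,0,0,0,0,0,0,0,0,0,0,0,0,0,0,0,0,0,0,0,0,0,0,0,0,0,0,0,0,0],
  "newtons": 90
}}

```text
time: 9.25
eef_pos: [0.5327, -0.2826, 0.031]
tcp_rot: [-0.153, 0.988, -0.001, 0.0]
contact_force: [-0.9, -1.4, 1.0]
opening: 0.292
finger_force: 88.3
```

{"name": "move_arm", "arguments": {
  "plan": [0,0,10,0,0,0,0,0,0,25,0,0,0,0,0,0,0,0,0,-5,0,0,0,0,0,0,-8,0,0,0,0,0,0,-8,0,0,0,0,0,0,-8,0,0,0,0,0,0,-8,0,0,0,0,0,0,-8,0,0,0,0,0,0,-8,0,0,0,0,0,0,-8,0,0,0,0,0,0,-8,0,0,0,0,0,0,-8,0]
}}

```text
time: 10.45
eef_pos: [0.53, -0.2798, 0.0627]
tcp_rot: [0.498, 0.867, 0.001, -0.004]
contact_force: [-0.6, 1.0, -8.5]
opening: 0.294
finger_force: 89.7
```

{"name": "move_arm", "arguments": {
  "plan": [0,8,0,0,0,-8,0,0,8,0,0,0,-8,0,0,8,0,0,0,-8,0,0,8,0,0,0,-5,0,0,10,0,0,0,0,0,0,10,0,0,0,0,0,0,10,0,0,0,0,0,0,0,0,0,0,0,0,0,0,0,0,0,0,0]
}}

```text
time: 11.35
eef_pos: [0.5323, -0.2198, 0.0654]
tcp_rot: [0.696, 0.718, -0.0, 0.0]
contact_force: [0.4, -0.2, -8.5]
opening: 0.295
finger_force: 89.7
```

```bash
python3 - <<'E'
from h import *
np.set_printoptions(precision=4,suppress=True)
s=take('side');t=take('top'); st=ctrl.get_state(); print(st['eef_pos'],st['opening'],st['tcp_rot'])
def crop(c,u,v,k,w,h): 
    return cv2.resize(c['color'][v-h:v+h,u-w:u+w,::-1],None,fx=k,fy=k,interpolation=cv2.INTER_CUBIC)
cv2.imwrite('pics/c5.png',np.hstack([crop(s,270,110,4,45,70),crop(t,330,210,4,55,70)]))
E
```

```text
[ 0.5325 -0.2204  0.0657] 0.2936325049272292 [ 0.6968  0.7172 -0.      0.0004]
```

View pics/c5.png

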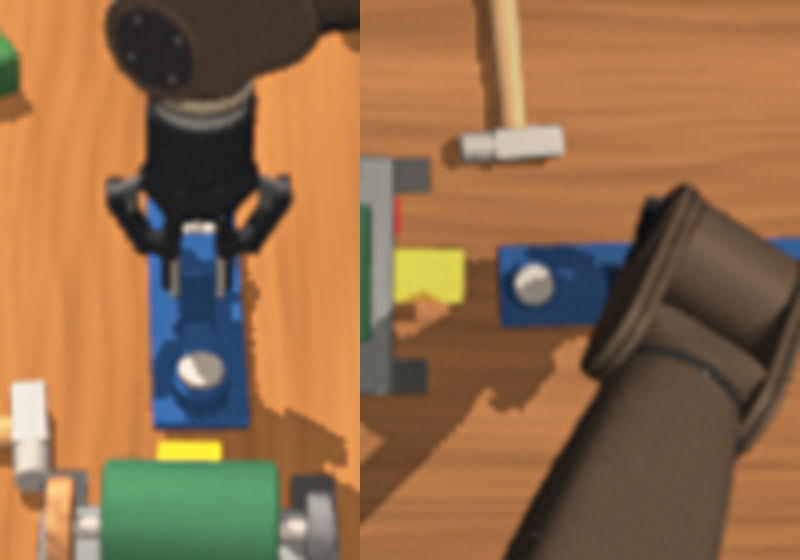

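The jack hangs level, with the saddle at side-crop (201,369) and top-crop (533,285). The lug's outer edge is at top-crop x=465, rows 249–304.

```bash
python3 - <<'E'
from h import *
np.set_printoptions(precision=4,suppress=True)
s=take('side');t=take('top')
S=lambda u,v,z:at(s,225+(u+.5)/4-.5,40+(v+.5)/4-.5,z)
T=lambda u,v,z:at(t,275+(u-360+.5)/4-.5,140+(v+.5)/4-.5,z)
print('saddle S',S(201,367,.0747),'T',T(533,285,.0747))
print('front T',T(499,247,.0447),T(500,327,.0447),T(620,325,.0447),'S',S(153,428,.0447),S(249,426,.0447),S(151,240,.0447))
print('lug T',T(465,249,.06),T(465,304,.06),'S',S(158,440,.06),S(222,441,.06))
E
```

```text
saddle S [ 0.5307 -0.1293  0.0747] T [ 0.5305 -0.1302  0.0747]
front T [ 0.563  -0.1062  0.0447] [ 0.4955 -0.1068  0.0447] [ 0.4974 -0.2085  0.0447] S [ 0.5641 -0.0983  0.0447] [ 0.4963 -0.1011  0.0447] [ 0.568  -0.2953  0.0447]
lug T [ 0.5605 -0.0757  0.06  ] [ 0.5147 -0.0756  0.06  ] S [ 0.5603 -0.0731  0.06  ] [ 0.5161 -0.0727  0.06  ]
```

{"name": "move_arm", "arguments": {
  "plan": [2.5,0,-10,0,0,-1.3,0,3,0,-15,0,0,0,0,0,10,-6,0,0,0,0,0,0,0,0,0,0,0,0,0,0,0,0,0,0]
}}

```text
time: 12.05
eef_pos: [0.5374, -0.2093, 0.0337]
tcp_rot: [0.705, 0.709, -0.0, -0.001]
contact_force: [-0.0, -0.6, -8.9]
opening: 0.294
finger_force: 90.0
```

{"name": "move_arm", "arguments": {
  "plan": [0,15,0,0,0,0,0,0,15,0,0,0,0,0,0,15,0,0,0,0,0,0,12,0,0,0,0,0,0,8,0,0,0,0,0,0,4,0,0,0,0,0,0,0,0,0,0,0,0,0,0,0,0,0,0,0]
}}

```text
time: 12.85
eef_pos: [0.538, -0.1414, 0.0346]
tcp_rot: [0.705, 0.709, -0.0, 0.0]
contact_force: [0.7, 0.8, -8.3]
opening: 0.293
finger_force: 90.0
```

{"name": "move_arm", "arguments": {
  "plan": [0,1,-2,0,0,0,0,0,0,-1.5,0,0,0,0,0,0,0,0,0,0,0,0,0,0,0,0,0,50,0,0,0,0,0,0,75,0,0,0,0,0,0,75,0,0,0,0,0,0,75,0,0,15,0,0,0,75,0,0,35,0,0,0,75,0,0,40,0,0,0,75,0,0,40,0,0,0,75,0,-10,40,0,0,0,30]
}}

```text
time: 14.05
eef_pos: [0.5377, -0.1493, 0.2039]
tcp_rot: [0.705, 0.71, 0.0, 0.001]
contact_force: [0.3, -1.1, -0.6]
opening: 0.731
finger_force: 0.0
```

{"name": "move_arm", "arguments": {
  "plan": [-20,-40,0,0,0,0,0,-20,-40,0,0,0,0,0,-10,-40,0,0,0,0,0,0,-40,0,0,0,0,0,0,-30,0,0,0,0,0,0,0,0,0,0,0,0]
}}

```text
time: 14.65
eef_pos: [0.4873, -0.3438, 0.2025]
tcp_rot: [0.706, 0.708, -0.0, 0.001]
contact_force: [-0.7, 0.8, 1.1]
opening: -0.0
finger_force: 0.0
```

```bash
python3 - <<'E'
from h import *
np.set_printoptions(precision=4,suppress=True)
s=take('side');t=take('top'); st=ctrl.get_state(); print(st['eef_pos'],st['opening'],st['tcp_rot'])
def crop(c,u,v,k,w,h): 
    return cv2.resize(c['color'][v-h:v+h,u-w:u+w,::-1],None,fx=k,fy=k,interpolation=cv2.INTER_CUBIC)
cv2.imwrite('pics/c6.png',np.hstack([crop(s,270,110,4,45,70),crop(t,335,210,4,55,70)]))
E
```

```text
[ 0.4876 -0.3404  0.2018] 0.0008569500119811154 [0.7054 0.7088 0.0002 0.0002]
```

View pics/c6.png

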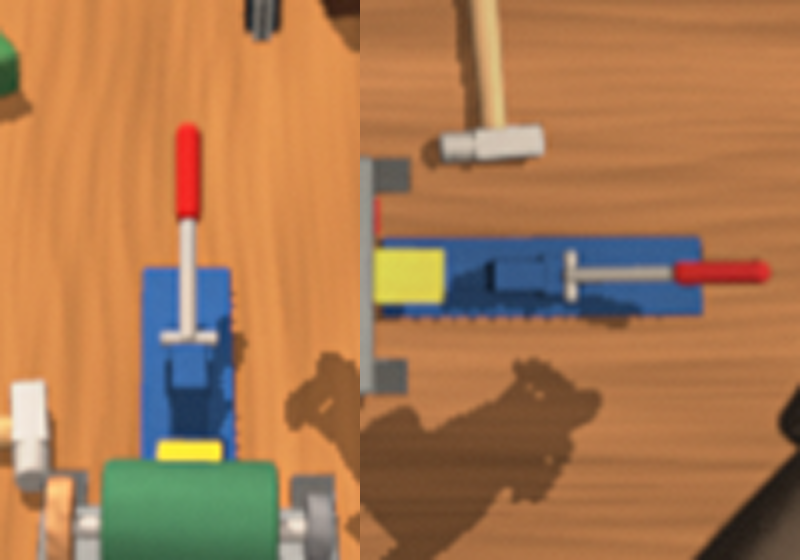

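The jack lies flat under the lug with its handle up: tail edge at top-crop x=702 (rows 238–315), grip centre at top-crop (722,272) and side-crop (188,172).

```bash
python3 - <<'E'
from h import *
np.set_printoptions(precision=4,suppress=True)
s=take('side');t=take('top')
S=lambda u,v,z:at(s,225+(u+.5)/4-.5,40+(v+.5)/4-.5,z)
T=lambda u,v,z:at(t,280+(u-360+.5)/4-.5,140+(v+.5)/4-.5,z)
for f,a,b in((T,(702,238),(702,315)),(S,(144,268),(231,268))):
    m=(f(*a,.01)+f(*b,.01))/2; print('tail',m,'saddle y',m[1]+.255)
print('grip',T(722,272,.115),S(188,172,.115))
print('mast',T(522,273,.072),S(190,352,.072))
print('lug',T(445,249,.06),T(445,303,.06),S(158,440,.06),S(222,441,.06))
E
```

```text
tail [ 0.5394 -0.3057  0.01  ] saddle y -0.05072891263417856
tail [ 0.5393 -0.3017  0.01  ] saddle y -0.04665441043116447
grip [ 0.5406 -0.2928  0.115 ] [ 0.5404 -0.2919  0.115 ]
mast [ 0.5404 -0.1381  0.072 ] [ 0.5384 -0.1468  0.072 ]
lug [ 0.5605 -0.0757  0.06  ] [ 0.5156 -0.0756  0.06  ] [ 0.5603 -0.0731  0.06  ] [ 0.5161 -0.0727  0.06  ]
```

{"name": "move_arm", "arguments": {
  "plan": [26,24,-20,0,0,0,0,26,25,-20,0,0,0,0,0,0,-20,0,0,0,0,0,0,0,0,0,0,0,0,0,0,0,0,0,0]
}}

```text
time: 15.35
eef_pos: [0.5397, -0.29, 0.1411]
tcp_rot: [0.704, 0.71, -0.0, -0.0]
contact_force: [0.2, -0.4, 0.2]
opening: 0.003
finger_force: 0.0
```

{"name": "move_arm", "arguments": {
  "plan": [0,0,-10,0,0,0,0,0,0,-5,0,0,0,0,0,-3,-8,0,0,0,0,0,-3,-8,0,0,0,0,0,-3,-8,0,0,0,0,0,-2,-8,0,0,0,0,0,0,0,0,0,0,0]
}}

```text
time: 16.05
eef_pos: [0.5403, -0.3035, 0.0954]
tcp_rot: [0.705, 0.709, -0.0, 0.001]
contact_force: [-3.1, 0.6, 13.2]
opening: 0.003
finger_force: 6.2
```

{"name": "move_arm", "arguments": {
  "plan": [0,0,-8,0,0,0,0,0,-1,-8,0,0,0,0,0,0,-8,0,0,0,0,0,0,-6,0,0,0,0,0,0,0,0,0,0,0,0,0,0,0,0,0,0]
}}

```text
time: 16.65
eef_pos: [0.5408, -0.3086, 0.0682]
tcp_rot: [0.705, 0.71, -0.003, 0.005]
contact_force: [-6.3, -7.6, 14.7]
opening: 0.001
finger_force: 7.3
```

```bash
python3 - <<'E'
from h import *
s=take('side');t=take('top'); st=ctrl.get_state(); print(st['eef_pos'],st['contact_force'])
def crop(c,u,v,k,w,h): 
    return cv2.resize(c['color'][v-h:v+h,u-w:u+w,::-1],None,fx=k,fy=k,interpolation=cv2.INTER_CUBIC)
cv2.imwrite('pics/c7.png',np.hstack([crop(s,270,110,4,45,70),crop(t,335,210,4,55,70)]))
E
```

```text
[ 0.540768   -0.3086005   0.06832099] [-6.23198608 -7.24758947 15.26843844]
```

View pics/c7.png

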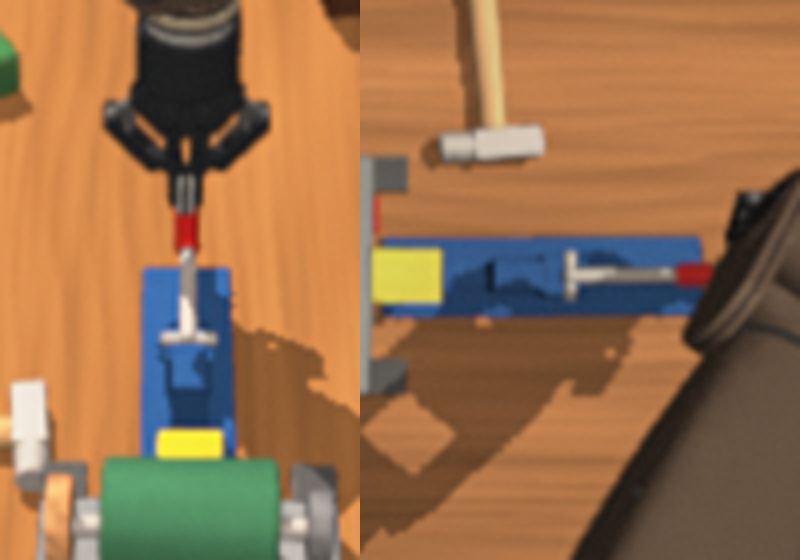

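The view shows the handle nearly level, the lug raised, and the jack unmoved (tail still at x=702). I press a little more, then let it come all the way up.

{"name": "move_arm", "arguments": {
  "plan": [0,-1,-2,0,0,0,0,0,0,0,0,0,0,0,0,0,0,0,0,0,0,0,2,8,0,0,0,0,0,2,10,0,0,0,0,0,3,10,0,0,0,0,0,3,12,0,0,0,0,0,3,12,0,0,0,0,0,3,15,0,0,0,0,0,0,12,0,0,0,0,0,0,0,0,0,0,0,0,0,0,0,0,0,0]
}}

```text
time: 17.95
eef_pos: [0.5395, -0.2878, 0.1404]
tcp_rot: [0.705, 0.709, -0.0, -0.0]
contact_force: [-1.0, -0.0, -0.5]
opening: -0.001
finger_force: 0.0
```

```bash
python3 - <<'E'
from h import *
s=take('side');t=take('top'); st=ctrl.get_state(); print(st['eef_pos'],st['contact_force'])
def crop(c,u,v,k,w,h): 
    return cv2.resize(c['color'][v-h:v+h,u-w:u+w,::-1],None,fx=k,fy=k,interpolation=cv2.INTER_CUBIC)
cv2.imwrite('pics/c8.png',np.hstack([crop(s,270,110,4,45,70),crop(t,335,210,4,55,70)]))
E
```

```text
[ 0.53910669 -0.28761518  0.13965136] [ 0.14235051  0.27086789 -0.38875864]
```

View pics/c8.png

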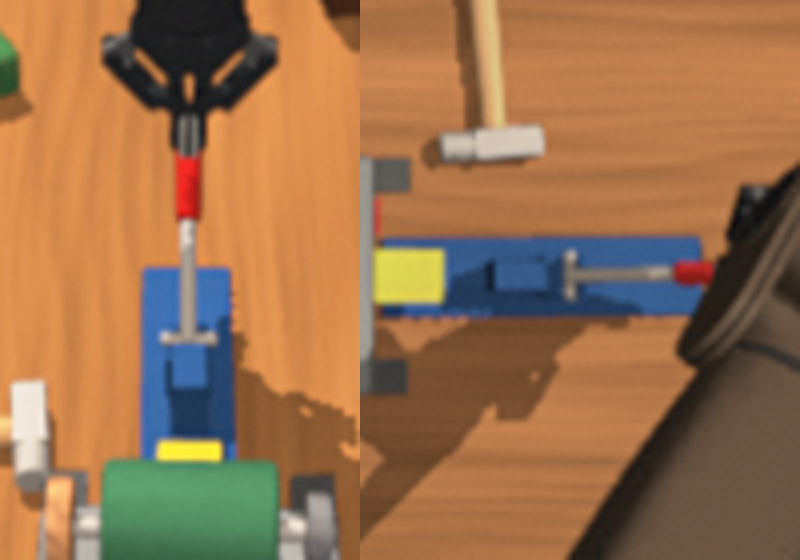

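The handle is back up and the lug is at its rest row (441), with the jack unmoved. Now the final press.

{"name": "move_arm", "arguments": {
  "plan": [0,-2,-10,0,0,0,0,0,0,-5,0,0,0,0,0,-3,-8,0,0,0,0,0,-3,-8,0,0,0,0,0,-3,-8,0,0,0,0,0,-2,-8,0,0,0,0,0,-1,-8,0,0,0,0,0,0,-8,0,0,0,0,0,0,-7,0,0,0,0,0,0,-5,0,0,0,0,0,0,0,0,0,0,0,0,0,0,0,0,0,0]
}}

```text
time: 19.25
eef_pos: [0.5407, -0.3067, 0.07]
tcp_rot: [0.705, 0.71, -0.002, 0.004]
contact_force: [-6.4, -5.4, 14.4]
opening: 0.002
finger_force: 7.2
```

{"name": "move_arm", "arguments": {
  "plan": [0,0,-3,0,0,0,0,0,0,-2,0,0,0,0,0,0,0,0,0,0,0,0,0,0,0,0,0,0,0,0,0,0,0,0,0]
}}

```text
time: 19.75
eef_pos: [0.5407, -0.3071, 0.0654]
tcp_rot: [0.704, 0.71, -0.003, 0.004]
contact_force: [-7.1, -6.5, 15.1]
opening: 0.0
finger_force: 7.7
```

{"name": "move_arm", "arguments": {
  "plan": [0,0,-1.5,0,0,0,0,0,0,0,0,0,0,0,0,0,0,0,0,0,0,0,0,0,0,0,0,0,0,0,0,0,0,0,0,0,0,0,0,0,0,0]
}}

```text
time: 20.35
eef_pos: [0.5407, -0.3072, 0.0645]
tcp_rot: [0.704, 0.71, -0.003, 0.004]
contact_force: [-8.7, -6.5, 18.6]
opening: 0.002
finger_force: 9.0
```

```bash
python3 - <<'E'
from h import *
S=take('side')
# red head top of pin and yellow lug position, numeric check
def blob(c,lo,hi,box):
    x0,y0,x1,y1=box; im=cv2.cvtColor(np.ascontiguousarray(c['color'][y0:y1,x0:x1]),cv2.COLOR_RGB2HSV)
    v,u=np.nonzero(cv2.inRange(im,lo,hi)); return len(u),u.mean()+x0,v.mean()+y0,v.min()+y0,v.max()+y0
print('pin',blob(S,(0,150,90),(8,255,255),(255,215,290,250)),'lug',blob(S,(22,150,120),(35,255,255),(250,130,300,160)))
st=ctrl.get_state();print(st['eef_pos'],st['contact_force'])
print('pin expected', pix(S,(.5418,.199,.078)),pix(S,(.5418,.199,.042)))
im=cv2.imread('pics/c8.png')
E
```

```text
pin (131, np.float64(270.53435114503816), np.float64(234.5267175572519), np.int64(227), np.int64(242)) lug (107, np.float64(272.4018691588785), np.float64(150.38317757009347), np.int64(147), np.int64(154))
[ 0.54069599 -0.30722652  0.0645605 ] [-8.32197015 -5.75507048 17.78329939]
pin expected [270.70746087 229.53929713] [270.50188036 237.47344662]
```

Force jumped at the stop, so the handle is fully down. The pin is home and the lug is raised, so I'm handing in.

```bash
python3 -c "
from plant import order
print(order.sign_off())"
```

```text
the job is handed in; nothing more can be done
None
```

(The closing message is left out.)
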